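# Store the loaded sticks heavy end down

### The arm

A 6-joint arm with a two-finger parallel gripper is mounted at the origin on the work surface; the furniture and walls round the work are solid. World frame = base frame: x ahead of the robot, y to its left, z up, the work surface at z = 0. Lengths are in mm, angles in rad, forces in N, time in s.
With the tool pointing down it reaches from about 225 to 725 mm from the base axis. Payload 3.1 kg.
Tool frame: the origin (TCP) lies midway between the tips of the shut fingers; the grasp point (between the pads) lies 19 mm behind it (r.grasp_offset is the distance from the TCP to the grasp point, in mm); y points along the fingers, z is the direction in which the jaws open and shut, and the axes are right-handed (so a half turn about y gives the same grasp; the last joint's range is limited). The gripper opens to 85 mm and grips with 20 to 120 N. Pads are 22 mm wide; open, the fingers measure 114 mm over their backs; the gripper's body (76 mm by 85 mm) begins 54 mm behind the grasp point. The pads swing forward as they close: fully open they stand 13 mm farther back than shut.
Start: joints at [1.177, 0.048, 0.099, 1.622, 0, 1.443], TCP at [137.915, 506.554, 231.312] pointing down, gripper open.
Joint ranges: [-2.91, 2.91], [-0.99, 1.94], [-1.21, 1.42], [-2.12, 2.29], [-1.49, 1.47], [-3.14, 3.14]. Speed limits (rad/s): [2.79, 2.79, 3.14, 3.14, 3.14, 3.14].

### API

Orientations are given as a 3x3 rotation matrix whose columns are the frame's x, y, z axes.
In Python, from cell import r, capture, camera_params, finder gives the robot as it stands.
- The arm moves only by the tool carry_out, never from a script. Its argument "commands" is a list of rows, each a list of 3 entries, a list of its own where there are three numbers: the shift along the tool's x, y, z in units of 40 mm (1.0 is 40 mm), then the turn about the tool's y in rad, then the closure, from -1 (fully open) to 1 (shut). A call has 1 to 10 rows; each row is the pose to reach, as a shift and turn from the pose commanded when the call began, along the tool's axes at that moment; what a row does not reach only later rows make up. A row lasts 1/8 s, in which the tool goes at most 62.5 mm and 10.7 degrees, less where a joint would pass 70% of its speed; a pose out of reach is approached as far as the arm can. A call with a gripper value outside its range is refused whole. The fingers move at their own pace and stop on an object; the grip force is fixed at half the most. Time passes only in rows, so rows that repeat a pose let the fingers close. It gives the time, the measured TCP pose, the force and the opening at its end, in the units of the state.
- r.read_state(): the state, without advancing time (a new reading comes with each control period).
- capture(name): name is "scene" or "top"; returns (picture, depth): 420x560x3 uint8, red, green, blue; 420x560 float32, mm along the optical axis (not along the pixel's ray), 0 where there is no reading.
- camera_params(name): a dict with "mtx" (3x3 intrinsics, pixels), "view" (4x4, takes a point from world to camera coordinates). Camera axes: x right, y down, z forward; pixel columns grow to the right and rows downward; lengths in mm; the calibration is good to about 2 mm. A picture is of the moment at which its call begins. camera_params takes no time and is no camera call.
- r.job_done(): hands the job in, once; it reports no verdict.
Trained networks look in the newest picture that a camera, given by its name, has taken for a name from the list of things; names that differ only in an ending like _2 or _b are one class to them, and where a whole thing is asked for, a point or a joint stands for the part that bears it (a point fixed in the world has none). Each returns a list of dicts, best first, with "confidence" (0 to 1); they miss things now and then, are a little off and sometimes report something else, mostly with a low value. They report only what shows in the picture. A call takes as long as a camera call.
- finder.look_for(camera, name): "location" ([x, y, z] in mm, in world coordinates, good to about 4 mm: the middle of the surface that is visible of it).
- finder.mark_of(camera, name): "location" ([x, y, z] in mm, in world coordinates, good to about 4 mm: a listed point, or the origin of a listed thing).
The state is a dict: "time": time; "joints": joint angles; "qvel": joint speeds; "tau": joint torques, N m; "tcp_pos": TCP position; "tcp_rot": TCP orientation; "ft_force": force on the tool from outside, world axes, zero at the start; "torque": the same for the moment, N m; "width": finger opening in mm.
Only numpy, scipy, OpenCV 4.12 (cv2) and the standard library are available. Lean on these libraries where they do the work, as an engineer would, in place of code of your own. Each camera call takes 0.05 s, during which the arm holds its last target.

### The job

Three look-alike loaded sticks lie on the saw table; each has a steel slug hidden in one end. Lift each one by its middle to feel which end is heavy, then lay it flat in a free channel of the sloping rack, one stick to a channel, heavy end down the slope and pushed down against the foot stop. Leave the tape measure, clamp, sanding block and folding rule where they are.

Things in the scene. Friction and masses are not known exactly. Their poses are not given: they have to be found in the camera images.
- stick_a: Loaded stick: pale wood bar, black rubber cap and brass band at each end, 200 x 36 x 36 mm (34 wide at mid-length), 0.32 to 0.40 kg. Origin: centre of underside, at mid-length; x along its length, z up. The ends look alike. A slug hidden in one end (+x on some, -x on others; only lifting shows which) puts the centre of mass about 50 mm from the middle: about 0.18 N m on a mid-length grip.
- stick_b: Loaded stick: pale wood bar, black rubber cap and brass band at each end, 200 x 36 x 36 mm (34 wide at mid-length), 0.32 to 0.40 kg. Origin: centre of underside, at mid-length; x along its length, z up. The ends look alike. A slug hidden in one end (+x on some, -x on others; only lifting shows which) puts the centre of mass about 50 mm from the middle: about 0.18 N m on a mid-length grip.
- stick_c: Loaded stick: pale wood bar, black rubber cap and brass band at each end, 200 x 36 x 36 mm (34 wide at mid-length), 0.32 to 0.40 kg. Origin: centre of underside, at mid-length; x along its length, z up. The ends look alike. A slug hidden in one end (+x on some, -x on others; only lifting shows which) puts the centre of mass about 50 mm from the middle: about 0.18 N m on a mid-length grip.
- rack_bed: Sloping bed of the fixed plywood rack, 222 x 226 mm, at 30 degrees, rising away from the robot. Origin: middle of the plane on which sticks lie (6 mm above the plywood, on the two rests), 85 mm above the table; x up the slope, y across to the left, z square out of it. At the low end a foot stop 19 mm high, its face at x = -100 mm, crosses all three channels (y = +74, 0, -74 mm). A released stick may slide down to the stop.
- lower_rest: Fixed rubber-topped bar across the bed, 14 mm wide, centred at x = -65 mm in rack_bed's frame, near its low end; its top stands 6 mm above the plywood. A stick in the rack lies on both bars. Same origin and axes as rack_bed.
- upper_rest: Fixed rubber-topped bar across the bed, 14 mm wide, centred at x = +65 mm in rack_bed's frame, near its high end; its top stands 6 mm above the plywood. A stick in the rack lies on both bars. Same origin and axes as rack_bed.
- channel_1 (a point): Centre point of the left channel (seen from the robot), in the plane of the rests' tops, axes as rack_bed. A stick seated against the foot stop has its origin here. The channel is 54 mm wide between ribs 14 mm high that stand only at its ends (x = -98 to -62 and +67 to +103 mm); between the two rests nothing is in the fingers' way.
- channel_2 (a point): Centre point of the middle channel (seen from the robot), in the plane of the rests' tops, axes as rack_bed. A stick seated against the foot stop has its origin here. The channel is 54 mm wide between ribs 14 mm high that stand only at its ends (x = -98 to -62 and +67 to +103 mm); between the two rests nothing is in the fingers' way.
- channel_3 (a point): Centre point of the right channel (seen from the robot), in the plane of the rests' tops, axes as rack_bed. A stick seated against the foot stop has its origin here. The channel is 54 mm wide between ribs 14 mm high that stand only at its ends (x = -98 to -62 and +67 to +103 mm); between the two rests nothing is in the fingers' way.
- tape_measure: Bystander: yellow and black tape measure, 36 x 94 x 69 mm, origin at the centre of its underside.
- spring_clamp: Bystander: black spring clamp with orange tips, 55 x 119 x 26 mm, origin at the centre of its underside.
- sanding_block: Bystander: dark sanding block with an orange sole, 67 x 122 x 32 mm, origin at the centre of its underside.
- folding_rule: Bystander: folded yellow rule, 16 x 236 x 19 mm, origin at the centre of its underside.

How it is judged:
By the outcome, as a careful person would: the job done as asked, in the order asked, and still so for the second after the job is handed in, with the robot touching nothing.
It also fails if it takes over 72 s, if anything falls off the work surface, if the arm or the gripper's body presses on something with over 40 N, if the wrist force passes 120 N, or if a joint passes its speed limit or range.

## Working session

There is one attempt and no reset: what is moved stays moved. The work goes in short steps, Python scripts to look and compute and a tool call to move; the robot and the scene stay as the last step left them, time stands still between calls to the robot, and variables do not carry over. Pictures are saved under pics/ and viewed, and the job is handed in when it is done.

Besides the shell and the picture viewer there is one more tool, called after "Call:" by a JSON object that holds its "name" and its "arguments". carry_out: Moves the arm, as the interface text tells. Its arguments: {"type":"object","properties":{"commands":{"type":"array"}},"required":["commands"]}

```bash
ls; mkdir -p pics
cat > h.py <<'E'
from cell import r, capture, camera_params, finder
import numpy as np, cv2
np.set_printoptions(precision=3,suppress=True)
def snap(cam,fn):
    p,d=capture(cam); cv2.imwrite('pics/'+fn,p[:,:,::-1]); return p,d
def world(cam,d):
    c=camera_params(cam); K=np.array(c['mtx']);V=np.array(c['view'])
    v,u=np.mgrid[:d.shape[0],:d.shape[1]]
    P=np.stack([(u-K[0,2])/K[0,0]*d,(v-K[1,2])/K[1,1]*d,d],-1)
    W=(P-V[:3,3])@V[:3,:3]
    W[d==0]=np.nan
    return W
E
python3 - <<'E'
from h import *
s=r.read_state(); print(s)
for c in ('scene','top'):
    p,d=snap(c,c+'0.png'); np.save(c+'_d.npy',d); np.save(c+'_p.npy',p)
    print(camera_params(c))
    for n in ('stick_a','rack_bed','channel_1'):
        for f in (finder.look_for,finder.mark_of):
            try: print(c,n,[(np.round(o['location']),round(o['confidence'],2)) for o in f(c,n)])
            except Exception as e: print(e)
print(r.read_state()['time'], [a for a in dir(r) if a[0]!='_'])
E
```

```text
pics
{'time': 0.0, 'joints': array([1.177, 0.049, 0.098, 1.622, 0.   , 1.443]), 'qvel': array([-0.   , -0.   , -0.002,  0.002,  0.002,  0.   ]), 'tau': array([ -0.001, -33.878,  32.002,   0.02 ,  -0.   ,  -0.   ]), 'tcp_pos': array([137.661, 505.987, 230.08 ]), 'tcp_rot': array([[ 0.965, -0.001,  0.263],
       [-0.263, -0.002,  0.965],
       [-0.   , -1.   , -0.002]]), 'ft_force': array([-0.086,  0.334, -0.422]), 'torque': array([0.026, 0.072, 0.019]), 'width': 85.55671012890825}
{'mtx': array([[470.805,   0.   , 278.909],
       [  0.   , 470.805, 201.88 ],
       [  0.   ,   0.   ,   1.   ]]), 'view': array([[   0.773,   -0.634,   -0.016, -434.554],
       [  -0.433,   -0.508,   -0.744,  256.107],
       [   0.464,    0.582,   -0.668, 1074.598],
       [   0.   ,    0.   ,    0.   ,    1.   ]])}
scene stick_a [(array([ 612., -244.,   35.]), 0.84), (array([ 419., -340.,   38.]), 0.75), (array([455., -93.,  35.]), 0.73)]
scene stick_a [(array([470., -79.,   0.]), 0.94), (array([ 434., -332.,    4.]), 0.89), (array([ 622., -240.,    0.]), 0.58)]
scene rack_bed [(array([660., 229., 1
[... 615 characters left out ...]
],
       [   0.   ,    0.   ,    0.   ,    1.   ]])}
top stick_a [(array([ 628., -239.,   38.]), 0.98), (array([474., -84.,  32.]), 0.89), (array([ 430., -327.,   36.]), 0.74)]
top stick_a [(array([ 628., -242.,    1.]), 0.89), (array([ 433., -333.,    1.]), 0.71), (array([470., -82.,  -2.]), 0.62), (array([602., 219.,  86.]), 0.19)]
top rack_bed [(array([606., 213.,  82.]), 0.72), (array([473., -81.,  33.]), 0.6)]
top rack_bed [(array([604., 213.,  90.]), 0.91)]
top channel_1 [(array([602., 219.,  81.]), 0.75)]
top channel_1 [(array([602., 218.,  86.]), 0.85), (array([623., 149.,  81.]), 0.76), (array([584., 289.,  87.]), 0.74)]
0.7 ['Unreachable', 'grasp_offset', 'job_done', 'read_state']
```

View pics/scene0.png

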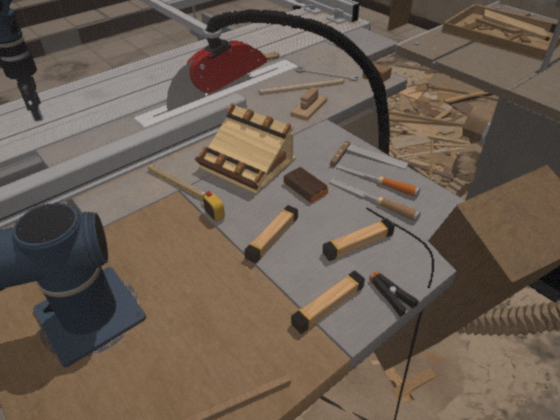

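View pics/top0.png

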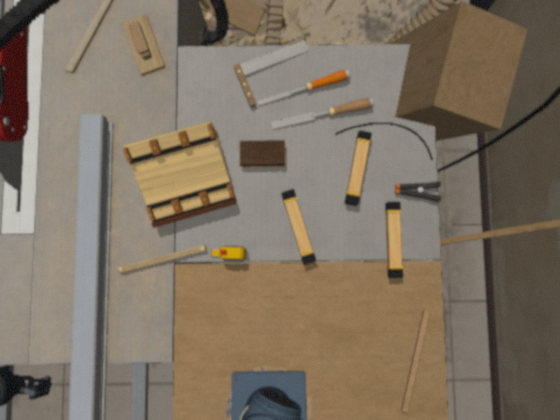

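The scene picture shows three pale sticks, at pixels (272,232), (358,239) and (328,300). The empty rack is at (245,147), the tape at (213,205) and the clamp at (393,290). The top view agrees: sticks at (298,227), (358,168) and (394,240), rack at (180,173) with all three channels free. Next I'll fit the poses from both depth views.

```bash
cat > fit.py <<'E'
from h import *
def fitsticks(cam,d,guess):
    W=world(cam,d)
    for g in guess:
        m=(np.abs(W[...,0]-g[0])<130)&(np.abs(W[...,1]-g[1])<130)&(W[...,2]>24)&(W[...,2]<46)
        n,l=cv2.connectedComponents(m.astype(np.uint8))
        # component nearest guess
        ds=np.hypot(W[...,0]-g[0],W[...,1]-g[1]); ds[~m]=1e9
        k=l[np.unravel_index(np.nanargmin(ds),ds.shape)]
        P=W[l==k]
        zt=np.median(P[:,2]); T=P[np.abs(P[:,2]-zt)<6]
        (cx,cy),(w,h),a=cv2.minAreaRect(T[:,:2].astype(np.float32))
        if w<h: a+=90; w,h=h,w
        a=(a+90)%180-90
        print(cam,g,'c',round(cx,1),round(cy,1),'LxW',round(w,1),round(h,1),'yaw',round(a,1),'ztop',round(zt,1))
if __name__=='__main__':
    for cam in('scene','top'):
        d=np.load(cam+'_d.npy'); fitsticks(cam,d,[(470,-81),(432,-332),(626,-241)])
        W=world(cam,d)
        m=(np.hypot(W[...,0]-602,W[...,1]-218)<50)
        P=W[m]; A=np.c_[P[:,:2]-[602,218],np.ones(len(P))]
        for _ in range(5):
            c,*_r=np.linalg.lstsq(A,P[:,2],rcond=None); res=np.abs(A@c-P[:,2]); P=P[res<max(3,2*np.median(res))];A=A[res<max(3,2*np.median(res))]
        print(cam,'slope',np.degrees(np.arctan(np.hypot(*c[:2]))),'yaw',np.degrees(np.arctan2(c[1],c[0])),'z at 602,218',c[2],len(P))
        # table height
        m=(np.abs(W[...,0]-530)<20)&(np.abs(W[...,1]+170)<20); print('table z',np.nanmedian(W[m][:,2]))
E
python3 fit.py
```

```text
scene (470, -81) c 469.4 -83.0 LxW 200.6 38.6 yaw 16.8 ztop 36.3
scene (432, -332) c 432.2 -333.8 LxW 199.4 37.4 yaw 0.3 ztop 36.1
scene (626, -241) c 624.9 -243.7 LxW 200.6 39.4 yaw -12.8 ztop 36.3
scene slope 30.15555628792949 yaw 15.82759139642702 z at 602,218 78.81373565649882 558
table z 1.9158179826209678
top (470, -81) c 470.7 -81.1 LxW 199.1 36.0 yaw 16.7 ztop 35.9
top (432, -332) c 434.0 -331.3 LxW 198.8 36.1 yaw -0.0 ztop 35.4
top (626, -241) c 626.9 -242.1 LxW 200.6 36.3 yaw -12.1 ztop 35.9
top slope 29.77543544362193 yaw 15.860164436493127 z at 602,218 78.12805091534385 878
table z 1.13752328039119
```

Run:
```python
from h import *
p=np.load('top_p.npy'); cv2.imwrite('pics/rackzoom.png',cv2.resize(p[110:240,100:300,::-1],None,fx=4,fy=4,interpolation=cv2.INTER_CUBIC))
p=np.load('scene_p.npy'); cv2.imwrite('pics/rackzoom2.png',cv2.resize(p[90:210,170:330,::-1],None,fx=5,fy=5,interpolation=cv2.INTER_CUBIC))
```

```text
(no output)
```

View pics/rackzoom.png

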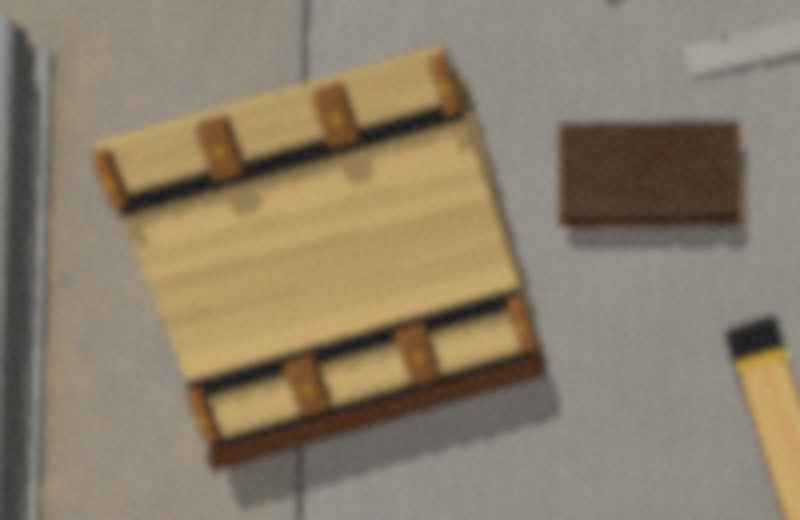

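View pics/rackzoom2.png

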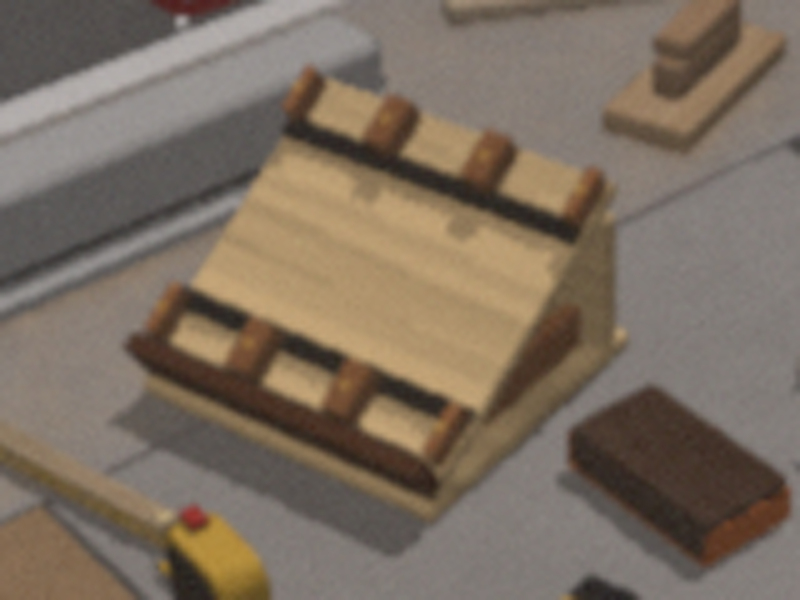

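The zooms show an empty rack: three channels between four ribs at each end, rests black, foot stop at the near end. I'll pin down the rack origin from the rib and foot-stop edges in the depth.

Run:
```python
from h import *
y=np.radians(15.85);s=np.radians(30)
X=np.array([np.cos(y)*np.cos(s),np.sin(y)*np.cos(s),np.sin(s)]);Y=np.array([-np.sin(y),np.cos(y),0]);Z=np.cross(X,Y)
O=np.array([602,218,85.])
for cam in('scene','top'):
    W=world(cam,np.load(cam+'_d.npy')); Q=(W-O)@np.c_[X,Y,Z]
    b=(np.abs(Q[...,0])<45)&(np.abs(Q[...,1])<90)&(np.abs(Q[...,2]+6)<6); print(cam,'bed z',np.median(Q[b][:,2]))
    for nm,x0,x1 in(('low ribs',-90,-72),('high ribs',75,97)):
        m=(Q[...,0]>x0)&(Q[...,0]<x1)&(Q[...,2]>6)&(Q[...,2]<22)&(np.abs(Q[...,1])<130)
        ys=np.sort(Q[m][:,1]); g=np.split(ys,np.where(np.diff(ys)>8)[0]+1)
        print(nm,[(round((a[0]+a[-1])/2,1),round(a[-1]-a[0],1),len(a)) for a in g if len(a)>3])
    m=(np.abs(Q[...,1])<100)&(Q[...,2]>12)&(Q[...,2]<24)&(Q[...,0]<-85)&(Q[...,0]>-130); print('stop',np.percentile(Q[m][:,0],[2,50,95,99]),np.median(Q[m][:,2]))
    m=(Q[...,0]<60)&(Q[...,0]>-60)&(np.abs(Q[...,2]+6)<6)&(np.abs(Q[...,1])<140);print('bed y',np.percentile(Q[m][:,1],[.5,99.5]))
    for yy in (-37,37,-111,111):
      m=(np.abs(Q[...,1]-yy)<8)&(Q[...,2]>9)&(Q[...,2]<20)&(Q[...,0]<120)
      a=Q[m&(Q[...,0]>50)][:,0]; print('upper rib x',yy,a.min() if len(a) else 0,a.max() if len(a) else 0)
```

```text
scene bed z -5.453389427612336
low ribs [(np.float64(-108.9), np.float64(15.7), 26), (np.float64(-39.7), np.float64(23.5), 42), (np.float64(32.4), np.float64(21.1), 41), (np.float64(104.5), np.float64(11.3), 21)]
high ribs [(np.float64(-109.7), np.float64(9.5), 27), (np.float64(-39.7), np.float64(22.4), 47), (np.float64(34.9), np.float64(24.5), 44), (np.float64(104.5), np.float64(10.3), 24)]
stop [-113.123 -105.165  -89.433  -85.823] 17.79884043600644
bed y [-115.096  109.095]
upper rib x -37 69.14865272167012 103.83435824236672
upper rib x 37 69.17552704138754 104.69036663874986
upper rib x -111 69.9224655039075 103.61839178077054
upper rib x 111 74.19471853877907 104.84448166469798
top bed z -6.118925188981907
low ribs [(np.float64(-107.0), np.float64(9.9), 26), (np.float64(-37.6), np.float64(18.9), 52), (np.float64(36.8), np.float64(20.0), 52), (np.float64(106.9), np.float64(9.6), 29)]
high ribs [(np.float64(-105.6), np.float64(12.9), 36), (np.float64(-37.3), np.float64(20.2), 72), (np.float64(36.0), np.float64(19.7), 76), (np.float64(106.3), np.float64(12.0), 39)]
stop [-112.203 -102.246  -90.456  -85.745] 17.464241273029273
bed y [-112.266  111.137]
upper rib x -37 70.8194194782931 106.98909908256448
upper rib x 37 71.36807677300057 107.07226371423448
upper rib x -111 72.34229944946202 106.04492344995035
upper rib x 111 71.72980445602036 106.38190295296428
```

```bash
cat > go.py <<'E'
import sys
from h import *
O=np.array([604,217.5,85.5]); RY=15.85
def tgt(x,y,z,yaw):
    s=r.read_state(); R=s['tcp_rot']; 
    cy=np.degrees(np.arctan2(R[1,0],R[0,0]))
    d=R.T@(np.array([x,y,z])-s['tcp_pos'])/40
    dy=(yaw-cy+180)%360-180
    j=s['joints']
    print('t',s['time'],'shift',d,'turn',round(np.radians(-dy),3),'cur yaw',round(cy,2),'tcp',s['tcp_pos'],'j6',j[5],'w',round(s['width'],1),'F',s['ft_force'],'T',s['torque'])
    f=np.degrees(np.arctan2(y,x))-yaw
    print('target j6 approx',(f+180)%360-180, 'dist',np.linalg.norm(d)*40/62.5)
def ch(k,up,x=0):  # point above channel k, x along slope (mm), up = world z above rest plane
    y=np.radians(RY);s=np.radians(30);yy={1:74,2:0,3:-74}[k]
    p=O+x*np.array([np.cos(y)*np.cos(s),np.sin(y)*np.cos(s),np.sin(s)])+yy*np.array([-np.sin(y),np.cos(y),0])
    return p+[0,0,up]
if __name__=='__main__':
    a=sys.argv
    if a[1]=='ch':
        p=ch(int(a[2]),float(a[3]),float(a[4])); print('p',p); tgt(*p,float(a[5]))
    else: tgt(*map(float,a[1:5]))
E
python3 go.py 470 -82 150 16.75
```

```text
t 0.7 shift [ 11.876   2.033 -12.017] turn -0.558 cur yaw -15.23 tcp [137.926 506.586 231.364] j6 1.443024630440096 w 85.1 F [-0.254 -0.786  0.442] T [-0.002  0.068 -0.   ]
target j6 approx -26.646671967669107 dist 10.890899727371199
```

Call:
{"name": "carry_out", "arguments": {"commands": [[[11.88, 2.03, -12.02], -0.558, -1], [[11.88, 2.03, -12.02], -0.558, -1], [[11.88, 2.03, -12.02], -0.558, -1], [[11.88, 2.03, -12.02], -0.558, -1], [[11.88, 2.03, -12.02], -0.558, -1], [[11.88, 2.03, -12.02], -0.558, -1], [[11.88, 2.03, -12.02], -0.558, -1], [[11.88, 2.03, -12.02], -0.558, -1], [[11.88, 2.03, -12.02], -0.558, -1], [[11.88, 2.03, -12.02], -0.558, -1]]}}

```text
time: 1.95
tcp_pos: [435.3, -20.5, 159.1]
tcp_rot: [[0.958, 0.002, -0.287], [0.287, 0.0, 0.958], [0.002, -1.0, -0.0]]
ft_force: [1.8, 1.3, 1.2]
width: 85.5
```

```bash
python3 go.py 470 -82 5 16.75
```

```text
t 1.95 shift [ 0.384  3.855 -1.72 ] turn -0.001 cur yaw 16.7 tcp [435.258 -20.537 159.144] j6 -0.49319318442483573 w 85.5 F [1.764 1.34  1.216] T [ 0.045 -0.052  0.002]
target j6 approx -26.646671967669107 dist 2.712701658237911
```

Call:
{"name": "carry_out", "arguments": {"commands": [[[0.38, 1.0, -1.72], 0, -1], [[0.38, 2.4, -1.72], 0, -1], [[0.38, 2.4, -1.72], 0, -1], [[0.38, 2.4, -1.72], 0, -1], [[0.38, 2.4, -1.72], 0, -1]]}}

```text
time: 2.58
tcp_pos: [470.8, -79.8, 66.1]
tcp_rot: [[0.957, 0.005, -0.289], [0.289, -0.002, 0.957], [0.005, -1.0, -0.003]]
ft_force: [1.0, 0.5, 1.5]
width: 85.3
```

```bash
python3 go.py 470 -82 5 16.75
```

```text
t 2.575 shift [-0.041  1.528 -0.042] turn 0.001 cur yaw 16.82 tcp [470.777 -79.831  66.107] j6 -0.6021996638661786 w 85.3 F [1.002 0.512 1.481] T [-0.014  0.053 -0.018]
target j6 approx -26.646671967669107 dist 0.9784061763377774
```

Call:
{"name": "carry_out", "arguments": {"commands": [[[-0.04, 1.0, -0.04], 0, -1], [[-0.04, 1.53, -0.04], 0, -1], [[-0.04, 1.53, -0.04], 0, -1], [[-0.04, 1.53, -0.04], 0, 1], [[-0.04, 1.53, -0.04], 0, 1], [[-0.04, 1.53, -0.04], 0, 1], [[-0.04, 1.53, -0.04], 0, 1], [[-0.04, 1.53, -0.04], 0, 1]]}}

```text
time: 3.58
tcp_pos: [469.0, -82.4, 3.3]
tcp_rot: [[0.958, 0.003, -0.288], [0.288, -0.001, 0.958], [0.003, -1.0, -0.002]]
ft_force: [0.2, 0.0, 6.1]
width: 33.4
```

```bash
python3 go.py 470 -82 105 16.75
```

```text
t 3.575 shift [ 0.033 -2.542 -0.001] turn -0.0 cur yaw 16.74 tcp [469.038 -82.434   3.309] j6 -0.6071362468383394 w 33.4 F [0.243 0.013 6.086] T [0.092 0.068 0.032]
target j6 approx -26.646671967669107 dist 1.627148089698164
```

Call:
{"name": "carry_out", "arguments": {"commands": [[[0, -0.5, 0], 0, 1], [[0, -1.5, 0], 0, 1], [[0, -2.5, 0], 0, 1], [[0, -2.5, 0], 0, 1], [[0, -2.5, 0], 0, 1], [[0, -2.5, 0], 0, 1]]}}

```text
time: 4.32
tcp_pos: [465.7, -81.3, 99.0]
tcp_rot: [[0.958, -0.005, -0.288], [0.288, 0.002, 0.958], [-0.004, -1.0, 0.003]]
ft_force: [-0.3, 0.3, -3.2]
width: 33.2
```

```bash
cat > feel.py <<'E'
from h import *
import sys
s=r.read_state(); T=[s['torque']];F=[s['ft_force']]
p,d=snap('scene',sys.argv[1]+'s.png'); s=r.read_state();T.append(s['torque']);F.append(s['ft_force'])
np.save('fs.npy',d)
p2,d2=snap('top',sys.argv[1]+'t.png'); s=r.read_state();T.append(s['torque']);F.append(s['ft_force'])
T=np.array(T);print('T',T,'F',np.mean(F,0))
R=s['tcp_rot']; x=R[:,0]
# moment of gravity load at offset l*x : l*x cross (0,0,-W)
m=T.mean(0); ax=np.cross(x,[0,0,-1]); print('moment along +x-heavy axis',m@ax)
cv2.imwrite('pics/'+sys.argv[1]+'z.png',p[150:360,160:460,::-1].repeat(2,0).repeat(2,1))
W=world('scene',d); Q=(W-s['tcp_pos'])@R  # tool coords, y down
for cam,dd in(('scene',d),('top',d2)):
    Q=(world(cam,dd)-s['tcp_pos'])@R
    for lo,hi in((-95,-50),(50,95)):
        m=(Q[...,0]>lo)&(Q[...,0]<hi)&(np.abs(Q[...,2])<14)&(np.abs(Q[...,1])<75)
        print(cam,lo,hi,'median y-down tool',np.median(Q[m][:,1]),m.sum())
E
python3 feel.py a
```

```text
T [[ 0.028 -0.159  0.047]
 [ 0.009 -0.192  0.048]
 [ 0.023 -0.178 -0.035]] F [-0.145 -0.189 -3.705]
moment along +x-heavy axis -0.17483917367139568
scene -95 -50 median y-down tool -33.20036524745549 153
scene 50 95 median y-down tool -33.39622185860638 42
top -95 -50 median y-down tool -33.01798601999663 32
top 50 95 median y-down tool nan 0
  return _methods._mean(a, axis=axis, dtype=dtype,
  ret = ret.dtype.type(ret / rcount)
```

View pics/az.png

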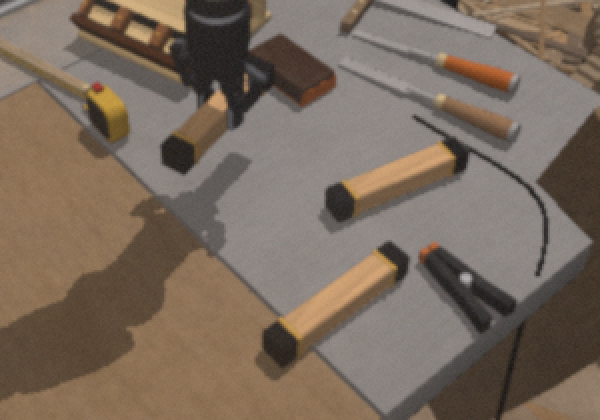

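The picture confirms the grip: the stick is held level, with its near cap at (178,152). The moment is −0.175 N·m and the force −3.7 N along z. So the heavy end is tool −x, the near end, and no flip is needed. Stick A goes to channel 1.

```bash
python3 go.py ch 1 88 0 15.85
```

```text
p [583.789 288.687 173.5  ]
t 4.425 shift [ 5.474 -1.846  8.02 ] turn 0.016 cur yaw 16.74 tcp [466.216 -81.488  99.622] j6 -0.6070837833955658 w 33.1 F [ 0.056 -0.576 -4.131] T [ 0.023 -0.178 -0.035]
target j6 approx 10.462615994608171 dist 6.325780886175681
```

Call:
{"name": "carry_out", "arguments": {"commands": [[[0, -1.2, 0], 0, 1], [[0.5, -1.9, 1.5], 0.016, 1], [[1.5, -1.9, 3], 0.016, 1], [[2.5, -1.9, 4.3], 0.016, 1], [[3.5, -1.9, 5.6], 0.016, 1], [[4.5, -1.9, 6.9], 0.016, 1], [[5.47, -1.9, 8.02], 0.016, 1], [[5.47, -1.9, 8.02], 0.016, 1], [[5.47, -1.9, 8.02], 0.016, 1], [[5.47, -1.9, 8.02], 0.016, 1]]}}

```text
time: 5.68
tcp_pos: [584.2, 287.4, 176.7]
tcp_rot: [[0.962, -0.002, -0.272], [0.272, -0.002, 0.962], [-0.002, -1.0, -0.001]]
ft_force: [-0.2, -0.4, -4.1]
width: 33.3
```

```bash
python3 go.py ch 1 60 0 15.85
```

```text
p [583.789 288.687 145.5  ]
t 5.675 shift [-0.     0.781  0.034] turn -0.001 cur yaw 15.81 tcp [584.243 287.413 176.748] j6 0.07876653853871379 w 33.3 F [-0.18  -0.358 -4.134] T [-0.001 -0.181  0.02 ]
target j6 approx 10.462615994608171 dist 0.5004355921256018
```

Call:
{"name": "carry_out", "arguments": {"commands": [[[0, 0.4, 0.03], 0, 1], [[0, 0.7, 0.03], 0, 1], [[0, 0.9, 0.03], 0, 1], [[0, 1.05, 0.03], 0, 1], [[0, 1.2, 0.03], 0, 1], [[0, 1.35, 0.03], 0, 1]]}}

```text
time: 6.42
tcp_pos: [584.7, 289.6, 125.4]
tcp_rot: [[0.962, 0.002, -0.273], [0.273, 0.001, 0.962], [0.002, -1.0, 0.0]]
ft_force: [-5.8, -1.3, 3.2]
width: 33.1
```

```bash
python3 feel.py b; python3 go.py ch 1 5 0 15.85
```

```text
T [[-0.158  0.267 -0.064]
 [ 0.05  -0.131 -0.014]
 [-0.095  0.099  0.011]] F [-4.278 -1.005  2.056]
moment along +x-heavy axis 0.0938953127460041
scene -95 -50 median y-down tool -25.885518949396253 135
scene 50 95 median y-down tool 1.1599436876003908 52
top -95 -50 median y-down tool -23.145770984728408 242
top 50 95 median y-down tool -43.98405029179864 158
p [583.789 288.687  90.5  ]
t 6.525 shift [-0.025  0.835 -0.016] turn -0.0 cur yaw 15.83 tcp [584.56  289.565 123.92 ] j6 0.08084181017744821 w 32.7 F [-4.564 -1.309  2.061] T [-0.095  0.099  0.011]
target j6 approx 10.462615994608171 dist 0.5350423514176973
```

View pics/bs.png

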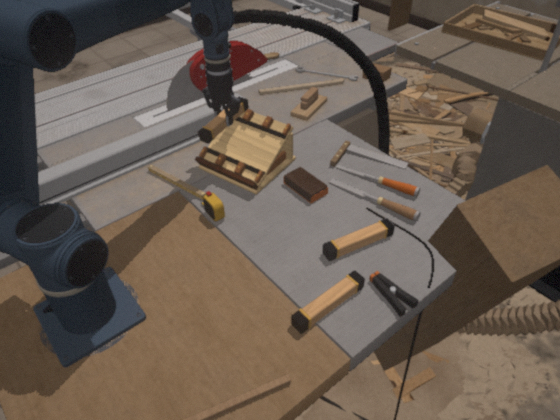

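The picture shows the stick over channel 1 at (220,122), and its top is now tilted about 8° nose-down. It is pivoting in the pads with only small forces, so I'll keep lowering.

Call:
{"name": "carry_out", "arguments": {"commands": [[[-0.02, 0.2, -0.02], 0, 1], [[-0.02, 0.4, -0.02], 0, 1], [[-0.02, 0.55, -0.02], 0, 1], [[-0.02, 0.7, -0.02], 0, 1], [[-0.02, 0.7, -0.02], 0, 1]]}}

```text
time: 7.15
tcp_pos: [584.6, 289.2, 95.9]
tcp_rot: [[0.962, 0.002, -0.273], [0.273, 0.001, 0.962], [0.002, -1.0, 0.001]]
ft_force: [-0.5, 1.7, 2.2]
width: 33.4
```

```bash
python3 feel.py c; python3 go.py ch 1 5 0 15.85
```

```text
T [[ 0.47  -0.314  0.144]
 [ 0.528 -0.41   0.11 ]
 [ 0.524 -0.357  0.135]] F [-0.485  1.873  1.923]
moment along +x-heavy axis -0.48515417552902107
scene -95 -50 median y-down tool 8.029912010796703 186
scene 50 95 median y-down tool -69.07931603736077 48
top -95 -50 median y-down tool 2.7276316747972955 245
top 50 95 median y-down tool -69.15358987292646 112
p [583.789 288.687  90.5  ]
t 7.25 shift [-0.019  0.134 -0.   ] turn -0.0 cur yaw 15.84 tcp [584.502 288.889  95.852] j6 0.07966478502550274 w 33.1 F [-0.386  1.863  1.176] T [ 0.524 -0.357  0.135]
target j6 approx 10.462615994608171 dist 0.08645236270172019
```

Run:
```python
import cv2
a=cv2.imread('pics/ct.png')[100:240,100:260]; b=cv2.imread('pics/cs.png')[70:210,170:330]
cv2.imwrite('pics/cz.png',cv2.resize(cv2.hconcat([a,b]),None,fx=2.5,fy=2.5,interpolation=cv2.INTER_CUBIC))
```

```text
(no output)
```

View pics/cz.png

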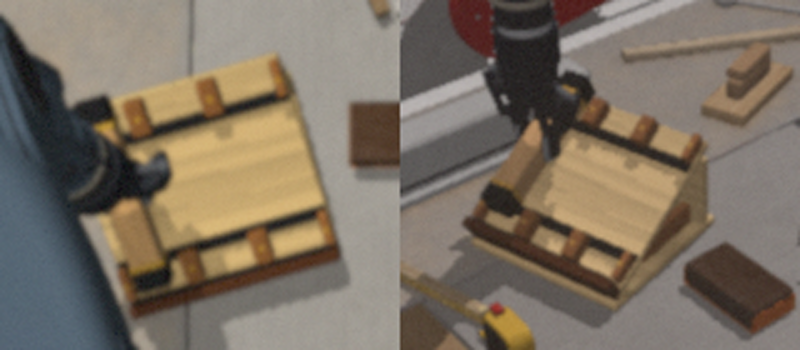

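```bash
cat > rackpose.py <<'E'
from h import *
import sys
from go import O,RY
y=np.radians(RY);s=np.radians(30)
X=np.array([np.cos(y)*np.cos(s),np.sin(y)*np.cos(s),np.sin(s)]);Y=np.array([-np.sin(y),np.cos(y),0]);Z=np.cross(X,Y)
yc={'1':74,'2':0,'3':-74}[sys.argv[1]]
for cam in('top','scene'):
    p,d=snap(cam,sys.argv[2]+cam[0]+'.png'); Q=(world(cam,d)-O)@np.c_[X,Y,Z]; Q[...,1]-=yc
    for lo,hi in((-104,-95),(-95,-75),(-75,-50),(-50,-25),(-25,25),(25,50),(50,75),(75,95),(95,104),(104,120)):
        m=(Q[...,0]>lo)&(Q[...,0]<hi)&(np.abs(Q[...,1])<30)&(Q[...,2]>22)&(Q[...,2]<60)
        a=Q[m]
        if len(a)>4: 
            t=a[a[:,2]>np.percentile(a[:,2],60)-4]; print(cam,lo,hi,'n',len(a),'topz',round(np.percentile(a[:,2],60),1),'y',np.percentile(t[:,1],[3,97]),'x',a[:,0].min().round(1),a[:,0].max().round(1))
E
python3 rackpose.py 1 d
```

```text
top -104 -95 n 6 topz 23.2 y [-16.057  21.967] x -103.6 -99.6
top -95 -75 n 28 topz 44.3 y [-14.454  13.025] x -88.7 -75.1
top -75 -50 n 153 topz 44.6 y [-17.095  16.94 ] x -75.0 -50.2
top -50 -25 n 143 topz 41.9 y [-14.918  15.262] x -49.9 -25.0
top -25 25 n 251 topz 40.0 y [-23.788  15.31 ] x -24.9 24.9
top 25 50 n 8 topz 55.0 y [-29.802 -25.587] x 26.8 37.5
top 50 75 n 5 topz 31.0 y [-16.13  -15.105] x 63.6 74.0
top 75 95 n 41 topz 33.8 y [-15.34   -2.322] x 75.6 95.0
top 95 104 n 37 topz 33.1 y [-16.013   4.841] x 95.1 104.0
top 104 120 n 88 topz 32.5 y [-16.501  11.945] x 104.5 119.5
scene -95 -75 n 45 topz 41.8 y [-17.369  13.898] x -81.9 -75.1
scene -75 -50 n 108 topz 44.9 y [-19.492  13.864] x -75.0 -50.5
scene -50 -25 n 102 topz 41.6 y [-19.303  12.134] x -50.0 -25.1
scene -25 25 n 246 topz 40.5 y [-26.768  23.771] x -24.9 24.9
scene 25 50 n 65 topz 48.8 y [-27.717  25.442] x 25.2 48.6
scene 75 95 n 7 topz 36.2 y [-16.189   2.342] x 89.5 94.7
scene 95 104 n 31 topz 33.9 y [-18.999  10.666] x 95.2 103.7
scene 104 120 n 43 topz 33.9 y [-18.418  14.404] x 104.0 119.0
```

The stick is centred in the channel (±15 mm), about 17 mm up-slope, with its low end still 8 mm high. I'll press it flat, then slide it down the slope.

Call:
{"name": "carry_out", "arguments": {"commands": [[[-0.05, 0.1, 0], 0, 1], [[-0.1, 0.2, 0], 0, 1], [[-0.2, 0.25, 0], 0, 1], [[-0.3, 0.3, 0], 0, 1], [[-0.3, 0.3, 0], 0, 1]]}}

```text
time: 7.98
tcp_pos: [573.8, 284.7, 85.6]
tcp_rot: [[0.962, 0.004, -0.272], [0.272, -0.0, 0.962], [0.004, -1.0, -0.001]]
ft_force: [-0.6, -0.9, 5.4]
width: 33.3
```

```bash
python3 rackpose.py 1 e; python3 go.py ch 1 0 -10 15.85
```

```text
top -95 -75 n 106 topz 36.4 y [-17.404  14.331] x -94.9 -75.0
top -75 -50 n 135 topz 35.6 y [-16.534  14.723] x -74.9 -50.1
top -50 -25 n 133 topz 36.2 y [-16.156  13.691] x -49.7 -25.2
top -25 25 n 159 topz 35.6 y [-28.953  12.917] x -25.0 20.7
top 50 75 n 27 topz 33.7 y [-17.702  -8.727] x 52.0 74.9
top 75 95 n 82 topz 35.3 y [-18.031   5.794] x 75.1 94.7
top 95 104 n 60 topz 35.1 y [-17.668  11.719] x 95.0 103.8
top 104 120 n 5 topz 31.7 y [-7.077 -1.777] x 104.1 104.5
scene -104 -95 n 10 topz 31.4 y [-19.287   7.589] x -97.8 -95.3
scene -95 -75 n 84 topz 37.1 y [-21.422  13.603] x -94.8 -75.5
scene -75 -50 n 94 topz 36.1 y [-19.043  12.921] x -74.9 -50.1
scene -50 -25 n 92 topz 36.0 y [-18.611  12.76 ] x -49.9 -25.1
scene -25 25 n 226 topz 37.4 y [-29.336  23.6  ] x -24.5 24.9
scene 25 50 n 18 topz 51.8 y [-28.178  18.886] x 26.2 38.5
scene 75 95 n 65 topz 35.5 y [-18.397  10.931] x 75.8 94.7
scene 95 104 n 27 topz 35.1 y [-19.859  13.023] x 95.0 103.5
p [575.458 286.321  80.5  ]
t 8.075 shift [0.049 0.126 0.028] turn -0.001 cur yaw 15.77 tcp [573.839 284.704  85.536] j6 0.0816108202908159 w 33.2 F [-1.617 -0.861  5.385] T [ 0.175 -0.668 -0.001]
target j6 approx 10.60280393951382 dist 0.08850098342761234
```

Call:
{"name": "carry_out", "arguments": {"commands": [[[-0.08, 0.04, 0], 0, 1], [[-0.16, 0.08, 0], 0, 1], [[-0.22, 0.12, 0], 0, 1], [[-0.22, 0.12, 0], 0, 1]]}}

```text
time: 8.57
tcp_pos: [572.1, 284.0, 84.7]
tcp_rot: [[0.962, 0.019, -0.271], [0.271, 0.004, 0.963], [0.019, -1.0, -0.001]]
ft_force: [10.8, 3.5, 8.8]
width: 33.3
```

```bash
python3 rackpose.py 1 f | egrep -- '-104|95 104|104 120'; python3 go.py ch 1 0 -10 15.85
```

```text
top -104 -95 n 12 topz 34.0 y [-13.798  15.828] x -103.8 -95.0
top 95 104 n 58 topz 35.4 y [-15.404  14.273] x 95.2 102.0
scene -104 -95 n 22 topz 35.0 y [-18.071  13.444] x -103.9 -95.1
scene 95 104 n 20 topz 35.9 y [-20.111  12.983] x 95.1 100.1
p [575.458 286.321  80.5  ]
t 8.675 shift [0.095 0.106 0.032] turn -0.002 cur yaw 15.71 tcp [572.072 284.056  84.682] j6 0.08293048131798697 w 33.2 F [9.715 2.827 9.04 ] T [ 0.569 -2.006 -0.082]
target j6 approx 10.60280393951382 dist 0.09341679065308645
```

Contact with the stop shows as about 10 N pointing up-slope. Releasing with a partial opening.

Call:
{"name": "carry_out", "arguments": {"commands": [[[-0.15, 0.08, 0], 0, -0.3], [[-0.1, 0.0, 0], 0, -0.3], [[-0.1, 0.0, 0], 0, -0.3], [[-0.1, -0.7, 0], 0, -0.3], [[-0.1, -1.7, 0], 0, -0.3], [[-0.1, -2.7, 0], 0, -0.3], [[-0.1, -2.7, 0], 0, -1]]}}

```text
time: 9.55
tcp_pos: [562.0, 282.4, 191.3]
tcp_rot: [[0.962, 0.007, -0.273], [0.273, 0.002, 0.962], [0.007, -1.0, 0.0]]
ft_force: [0.6, 0.7, -0.7]
width: 72.0
```

```bash
python3 rackpose.py 1 g; python3 go.py 626 -243 150 -12.4;python3 go.py 433 -332 150 0.1
```

```text
top -104 -95 n 13 topz 33.2 y [-13.687  13.696] x -103.7 -95.2
top -95 -75 n 113 topz 35.5 y [-17.722  16.114] x -94.8 -75.4
top -75 -50 n 134 topz 34.8 y [-16.733  14.004] x -74.9 -50.2
top -50 -25 n 135 topz 34.3 y [-16.477  15.418] x -50.0 -25.1
top -25 25 n 219 topz 34.8 y [-16.465  14.275] x -24.8 18.4
top 50 75 n 73 topz 34.6 y [-17.796   2.591] x 50.8 74.8
top 75 95 n 116 topz 35.3 y [-17.886  13.035] x 75.0 95.0
top 95 104 n 55 topz 34.7 y [-16.591  14.19 ] x 95.9 102.1
scene -104 -95 n 27 topz 33.4 y [-19.921  12.355] x -103.7 -95.1
scene -95 -75 n 76 topz 35.4 y [-20.322  13.322] x -94.4 -75.2
scene -75 -50 n 95 topz 34.5 y [-19.34   13.991] x -74.7 -50.1
scene -50 -25 n 92 topz 34.9 y [-19.113  11.786] x -49.9 -25.1
scene -25 25 n 175 topz 34.8 y [-19.685  13.018] x -24.9 24.7
scene 25 50 n 91 topz 35.1 y [-19.225  12.75 ] x 25.2 49.8
scene 50 75 n 87 topz 34.2 y [-18.619  11.385] x 50.9 75.0
scene 75 95 n 65 topz 35.6 y [-21.083   9.711] x 75.1 95.0
scene 95 104 n 17 topz 35.2 y [-20.077   9.939] x 95.1 100.3
t 9.65 shift [ -1.991   0.921 -13.069] turn 0.493 cur yaw 15.83 tcp [560.008 281.669 186.71 ] j6 0.08289190199170393 w 84.7 F [ 0.173 -0.278 -0.521] T [-0.007 -0.07   0.007]
target j6 approx -8.815162290388173 dist 8.4812144007101
t 9.65 shift [ -7.24    0.922 -13.894] turn 0.275 cur yaw 15.83 tcp [560.008 281.669 186.71 ] j6 0.08289190199170393 w 84.7 F [ 0.173 -0.278 -0.521] T [-0.007 -0.07   0.007]
target j6 approx -37.57895740386442 dist 10.043981551874934
```

Stick A is seated flat against the stop. Next is the stick at (626,-243).

Call:
{"name": "carry_out", "arguments": {"commands": [[[-1.99, 0.5, -13.07], 0.493, -1], [[-1.99, 0.5, -13.07], 0.493, -1], [[-1.99, 0.5, -13.07], 0.493, -1], [[-1.99, 0.5, -13.07], 0.493, -1], [[-1.99, 0.5, -13.07], 0.493, -1], [[-1.99, 0.5, -13.07], 0.493, -1], [[-1.99, 1.5, -13.07], 0.493, -1], [[-1.99, 2.2, -13.07], 0.493, -1], [[-1.99, 2.9, -13.07], 0.493, -1], [[-1.99, 2.9, -13.07], 0.493, -1]]}}

```text
time: 10.9
tcp_pos: [620.4, -243.5, 61.6]
tcp_rot: [[0.976, -0.014, 0.219], [-0.219, 0.006, 0.976], [-0.015, -1.0, 0.003]]
ft_force: [-0.4, 0.8, -0.6]
width: 85.2
```

```bash
python3 go.py 626 -243 5 -12.4
```

```text
t 10.9 shift [0.156 1.414 0.039] turn -0.005 cur yaw -12.66 tcp [ 620.359 -243.516   61.637] j6 -0.25335451342269666 w 85.2 F [-0.412  0.837 -0.555] T [0.047 0.003 0.069]
target j6 approx -8.815162290388173 dist 0.9107201703934108
```

Call:
{"name": "carry_out", "arguments": {"commands": [[[0.1, 0.2, 0.03], -0.005, -1], [[0.1, 0.2, 0.03], -0.005, -1]]}}

```text
time: 11.15
tcp_pos: [630.8, -241.2, 63.3]
tcp_rot: [[0.978, 0.001, 0.208], [-0.208, 0.0, 0.978], [0.0, -1.0, 0.0]]
ft_force: [0.1, -0.4, 0.5]
width: 85.4
```

```bash
python3 go.py 626 -243 5 -12.4
```

```text
t 11.15 shift [-0.11   1.459 -0.069] turn 0.007 cur yaw -12.02 tcp [ 630.831 -241.207   63.348] j6 -0.25485444094150056 w 85.4 F [ 0.064 -0.368  0.451] T [ 0.009 -0.04   0.033]
target j6 approx -8.815162290388173 dist 0.9372020013786765
```

Call:
{"name": "carry_out", "arguments": {"commands": [[[-0.1, 1.0, -0.06], 0.005, -1], [[-0.11, 1.44, -0.07], 0.005, -1], [[-0.11, 1.44, -0.07], 0.005, -1], [[-0.11, 1.44, -0.07], 0.005, 1], [[-0.11, 1.44, -0.07], 0.005, 1], [[-0.11, 1.44, -0.07], 0.005, 1], [[-0.11, 1.44, -0.07], 0.005, 1], [[-0.11, 1.44, -0.07], 0.005, 1]]}}

```text
time: 12.15
tcp_pos: [626.4, -244.8, 7.1]
tcp_rot: [[0.977, 0.003, 0.215], [-0.215, -0.001, 0.977], [0.003, -1.0, -0.0]]
ft_force: [0.6, 1.4, 6.0]
width: 33.0
```

Call:
{"name": "carry_out", "arguments": {"commands": [[[0, -0.5, 0], 0, 1], [[0, -1.5, 0], 0, 1], [[0, -2.5, 0], 0, 1], [[0, -2.5, 0], 0, 1], [[0, -2.5, 0], 0, 1], [[0, -2.5, 0], 0, 1]]}}

```text
time: 12.9
tcp_pos: [623.3, -243.6, 101.8]
tcp_rot: [[0.977, -0.006, 0.215], [-0.215, 0.003, 0.977], [-0.006, -1.0, 0.001]]
ft_force: [0.4, 0.2, -4.9]
width: 33.4
```

```bash
python3 feel.py h; python3 go.py ch 2 90 0 15.85;python3 go.py ch 2 90 0 195.85
```

```text
T [[ 0.005  0.214  0.053]
 [ 0.059  0.134  0.03 ]
 [ 0.032  0.146 -0.001]] F [ 0.066  0.247 -3.928]
moment along +x-heavy axis 0.16744998957509172
scene -95 -50 median y-down tool -29.78516987265223 159
scene 50 95 median y-down tool -29.539938401809174 88
top -95 -50 median y-down tool nan 0
top 50 95 median y-down tool nan 0
p [604.  217.5 175.5]
t 13.0 shift [-2.973 -1.799 11.158] turn -0.493 cur yaw -12.42 tcp [ 623.793 -243.789  102.471] j6 -0.2557301290767747 w 33.0 F [-0.204  0.409 -3.623] T [ 0.032  0.146 -0.001]
target j6 approx 3.9539148225916563 dist 7.479244511411198
p [604.  217.5 175.5]
t 13.0 shift [-2.973 -1.799 11.158] turn 2.648 cur yaw -12.42 tcp [ 623.793 -243.789  102.471] j6 -0.2557301290767747 w 33.0 F [-0.204  0.409 -3.623] T [ 0.032  0.146 -0.001]
target j6 approx -176.04608517740834 dist 7.479244511411198
  return _methods._mean(a, axis=axis, dtype=dtype,
  ret = ret.dtype.type(ret / rcount)
```

View pics/hs.png

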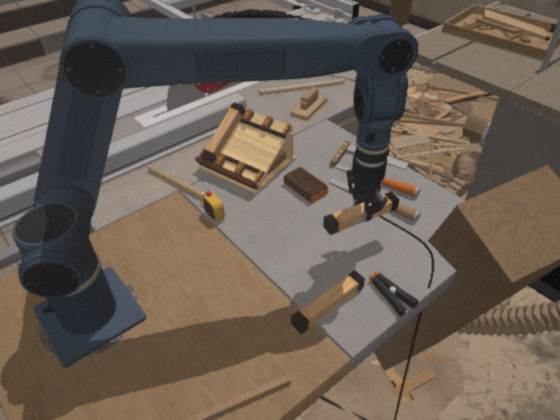

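The picture shows the second stick lifted level, caps at (333,222) and (391,203). The moment is +0.167 N·m, so tool +x (the far end) is heavy and it needs a half turn. I'll turn it clear of the rack, in the direction that takes joint 6 to about −176°.

Call:
{"name": "carry_out", "arguments": {"commands": [[[0, -1.2, 0], -0.18, 1], [[-0.3, -2.5, 1], -0.36, 1], [[-0.6, -2.5, 2], -0.54, 1], [[-0.9, -2.5, 3], -0.72, 1], [[-1.2, -2.5, 4], -0.9, 1], [[-1.5, -2.5, 5], -1.08, 1], [[-1.7, -2.5, 5.8], -1.26, 1], [[-1.9, -2.5, 6.37], -1.44, 1], [[-1.9, -2.5, 6.37], -1.62, 1], [[-1.9, -2.5, 6.37], -1.8, 1]]}}

```text
time: 14.25
tcp_pos: [605.5, 21.3, 204.3]
tcp_rot: [[-0.02, -0.001, -1.0], [1.0, -0.0, -0.02], [-0.0, -1.0, 0.002]]
ft_force: [-0.0, 0.2, -4.1]
width: 33.0
```

```bash
python3 go.py 604 60 200 195.85
```

```text
t 14.25 shift [0.969 0.107 0.017] turn -1.828 cur yaw 91.12 tcp [605.458  21.259 204.288] j6 -1.6656091018857693 w 33.0 F [-0.035  0.191 -4.082] T [-0.183 -0.002  0.014]
target j6 approx 169.82302213992534 dist 0.6240712456493022
```

Joint 6 follows j1 including the arm's side offset, so channel 2 would need about −182°, which is out of range. Channel 3, turning the other way, needs about +171°, which is fine. Turning back.

Call:
{"name": "carry_out", "arguments": {"commands": [[[0, 0, 0], 0.18, 1], [[0, 0, 0], 0.36, 1], [[0, 0, 0], 0.54, 1], [[0, 0, 0], 0.72, 1], [[0, 0, 0], 0.9, 1], [[0, 0, 0], 1.08, 1], [[0, 0, 0], 1.26, 1], [[0, 0, 0], 1.44, 1], [[0, 0, 0], 1.62, 1], [[0, 0, 0], 1.8, 1]]}}

```text
time: 15.5
tcp_pos: [605.3, 20.8, 204.1]
tcp_rot: [[0.975, -0.002, 0.221], [-0.221, 0.0, 0.975], [-0.002, -1.0, -0.0]]
ft_force: [-0.6, -0.1, -5.2]
width: 33.1
```

Call:
{"name": "carry_out", "arguments": {"commands": [[[0, 0, 0], 0.18, 1], [[0, 0, 0], 0.36, 1], [[0, 0, 0], 0.54, 1], [[0, 0, 0], 0.72, 1], [[0, 0, 0], 0.9, 1], [[0, 0, 0], 1.08, 1], [[0, 0, 0], 1.26, 1], [[0, 0, 0], 1.44, 1], [[0, 0, 0], 1.62, 1], [[0, 0, 0], 1.8, 1]]}}

```text
time: 16.75
tcp_pos: [605.6, 20.9, 204.3]
tcp_rot: [[-0.437, -0.001, 0.9], [-0.9, 0.001, -0.437], [-0.0, -1.0, -0.002]]
ft_force: [-0.1, 0.0, -4.3]
width: 32.7
```

```bash
python3 go.py ch 3 92 0 195.85
```

```text
p [624.211 146.313 177.5  ]
t 16.75 shift [-3.024  0.671 -0.95 ] turn 0.842 cur yaw -115.89 tcp [605.601  20.888 204.269] j6 1.9462738221301212 w 32.7 F [-0.109  0.036 -4.274] T [ 0.152 -0.111  0.017]
target j6 approx 177.34183375685564 dist 2.073499238543164
```

Call:
{"name": "carry_out", "arguments": {"commands": [[[0, 0, 0], 0.18, 1], [[0, 0, 0], 0.36, 1], [[-0.5, 0, -0.15], 0.54, 1], [[-1.5, 0, -0.48], 0.72, 1], [[-2.4, 0, -0.75], 0.842, 1], [[-3.02, 0, -0.95], 0.842, 1], [[-3.02, 0.67, -0.95], 0.842, 1], [[-3.02, 0.67, -0.95], 0.842, 1], [[-3.02, 0.67, -0.95], 0.842, 1]]}}

```text
time: 17.88
tcp_pos: [623.6, 145.7, 178.4]
tcp_rot: [[-0.96, -0.001, 0.279], [-0.279, -0.0, -0.96], [0.001, -1.0, -0.0]]
ft_force: [1.0, -0.9, -3.2]
width: 33.2
```

```bash
python3 go.py ch 3 40 0 195.85; python3 -c "
from h import *
print(r.read_state()['joints'])"
```

```text
p [624.211 146.313 125.5  ]
t 17.875 shift [-0.02   1.324 -0.009] turn 0.006 cur yaw -163.82 tcp [623.568 145.738 178.447] j6 2.9841512886864376 w 33.2 F [ 1.006 -0.863 -3.193] T [ 0.051 -0.187 -0.045]
target j6 approx 177.34183375685564 dist 0.8472633117411943
[ 0.125  0.35   0.342  1.563 -0.     2.984]
```

Call:
{"name": "carry_out", "arguments": {"commands": [[[0, 0.4, 0], 0.006, 1], [[0, 0.8, 0], 0.006, 1], [[0, 1.0, 0], 0.006, 1], [[0, 1.2, 0], 0.006, 1], [[0, 1.35, 0], 0.006, 1], [[0, 1.5, 0], 0.006, 1], [[0, 1.65, 0], 0.006, 1], [[0, 1.8, 0], 0.006, 1], [[0, 1.95, 0], 0.006, 1], [[0, 1.95, 0], 0.006, 1]]}}

```text
time: 19.12
tcp_pos: [623.5, 145.9, 100.6]
tcp_rot: [[-0.962, -0.0, 0.273], [-0.273, -0.0, -0.962], [0.0, -1.0, 0.0]]
ft_force: [-4.4, -1.7, 0.7]
width: 33.2
```

```bash
python3 rackpose.py 3 i; python3 go.py ch 3 10 -5 195.85
```

```text
top -75 -50 n 146 topz 47.5 y [-16.6    16.952] x -74.9 -50.1
top -50 -25 n 142 topz 44.4 y [-15.521  15.744] x -49.9 -25.1
top -25 25 n 227 topz 42.1 y [-17.674  15.344] x -24.9 23.3
scene -95 -75 n 42 topz 41.2 y [-15.789  12.095] x -79.2 -75.2
scene -75 -50 n 124 topz 47.2 y [-18.27   13.967] x -74.9 -50.4
scene -50 -25 n 115 topz 43.7 y [-18.665  13.963] x -49.6 -25.0
scene -25 25 n 270 topz 42.1 y [-26.242  23.341] x -24.9 24.4
scene 25 50 n 73 topz 49.4 y [-28.426  25.79 ] x 25.0 45.7
scene 75 95 n 6 topz 35.6 y [-16.309  -0.141] x 78.0 95.0
scene 95 104 n 18 topz 34.3 y [-18.734   2.03 ] x 96.2 103.8
scene 104 120 n 53 topz 32.1 y [-19.025  11.255] x 104.4 120.0
p [620.045 145.131  93.   ]
t 19.225 shift [ 0.088  0.19  -0.006] turn -0.0 cur yaw -164.15 tcp [623.5   145.846 100.582] j6 2.990267916223677 w 33.4 F [-4.662 -2.475  2.411] T [-0.157  0.487 -0.012]
target j6 approx 177.32376529209603 dist 0.133799258393882
```

View pics/is.png

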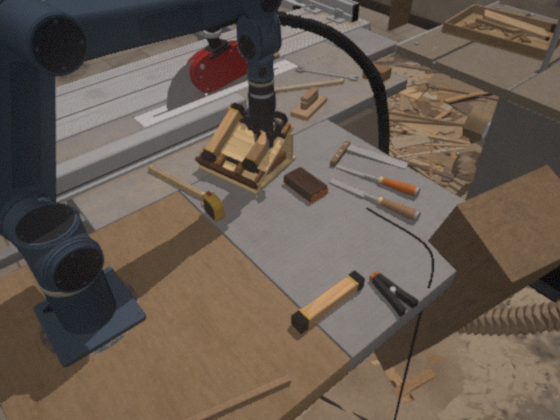

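The picture shows the second stick entering channel 3 at (250,150), tilted about 25° and centred. Same press and slide; tool +x is now down-slope.

Call:
{"name": "carry_out", "arguments": {"commands": [[[0.04, 0.1, 0], 0, 1], [[0.08, 0.19, 0], 0, 1], [[0.17, 0.24, 0], 0, 1], [[0.26, 0.29, 0], 0, 1], [[0.34, 0.33, 0], 0, 1], [[0.42, 0.37, 0], 0, 1], [[0.42, 0.37, 0], 0, 1]]}}

```text
time: 20.1
tcp_pos: [608.9, 141.7, 87.0]
tcp_rot: [[-0.962, 0.004, 0.273], [-0.273, 0.001, -0.962], [-0.004, -1.0, 0.0]]
ft_force: [-1.0, -0.6, 6.5]
width: 33.1
```

```bash
python3 rackpose.py 3 j; python3 go.py ch 3 10 -5 195.85
```

```text
top -104 -95 n 11 topz 32.1 y [-12.145  13.085] x -102.4 -95.4
top -95 -75 n 108 topz 36.9 y [-16.06   16.084] x -94.5 -75.1
top -75 -50 n 127 topz 36.4 y [-15.093  15.268] x -74.3 -50.1
top -50 -25 n 129 topz 35.3 y [-15.415  15.793] x -49.9 -25.1
top -25 25 n 99 topz 35.9 y [-27.79   15.788] x -24.7 14.1
scene -104 -95 n 24 topz 33.9 y [-16.963  12.206] x -102.5 -95.1
scene -95 -75 n 89 topz 37.1 y [-18.57   13.824] x -94.9 -75.1
scene -75 -50 n 106 topz 36.2 y [-19.057  14.206] x -74.7 -50.3
scene -50 -25 n 98 topz 36.2 y [-18.179  12.562] x -50.0 -25.9
scene -25 25 n 257 topz 37.9 y [-29.179  23.4  ] x -24.4 24.8
scene 25 50 n 11 topz 57.0 y [-27.158   8.008] x 25.3 43.6
scene 50 75 n 12 topz 36.9 y [-18.946  -5.023] x 54.4 74.6
scene 75 95 n 61 topz 35.4 y [-19.602  10.63 ] x 75.5 94.7
scene 95 104 n 21 topz 35.6 y [-18.586  12.888] x 95.4 101.7
p [620.045 145.131  93.   ]
t 20.2 shift [-0.293 -0.149 -0.007] turn 0.0 cur yaw -164.14 tcp [608.867 141.649  86.994] j6 2.986106998368948 w 33.1 F [-0.342 -0.051  6.363] T [ 0.174 -0.799 -0.01 ]
target j6 approx 177.32376529209603 dist 0.21053312662813514
```

Almost there: upper end at 101.7, against 100.3 for A seated. Pushing a little more.

Call:
{"name": "carry_out", "arguments": {"commands": [[[0.06, 0.03, 0], 0, 1], [[0.12, 0.06, 0], 0, 1], [[0.17, 0.09, 0], 0, 1], [[0.17, 0.09, 0], 0, 1]]}}

```text
time: 20.7
tcp_pos: [608.3, 141.4, 86.7]
tcp_rot: [[-0.962, 0.017, 0.273], [-0.273, 0.004, -0.962], [-0.018, -1.0, 0.0]]
ft_force: [9.7, 3.5, 8.0]
width: 32.8
```

```bash
python3 go.py ch 3 10 -5 195.85
```

```text
p [620.045 145.131  93.   ]
t 20.7 shift [-0.311 -0.151 -0.01 ] turn -0.0 cur yaw -164.15 tcp [608.285 141.371  86.723] j6 2.9847948524336267 w 32.8 F [9.703 3.505 8.028] T [ 0.762 -1.975 -0.138]
target j6 approx 177.32376529209603 dist 0.22161445689836723
```

Seated against the stop (about 10 N). Releasing as before.

Call:
{"name": "carry_out", "arguments": {"commands": [[[0.12, 0.06, 0], 0, -0.3], [[0.1, 0.0, 0], 0, -0.3], [[0.1, 0.0, 0], 0, -0.3], [[0.1, -0.7, 0], 0, -0.3], [[0.1, -1.7, 0], 0, -0.3], [[0.1, -2.7, 0], 0, -0.3], [[0.1, -2.7, 0], 0, -0.3]]}}

```text
time: 21.58
tcp_pos: [599.2, 138.7, 194.4]
tcp_rot: [[-0.962, 0.007, 0.273], [-0.273, 0.001, -0.962], [-0.007, -1.0, 0.001]]
ft_force: [-0.1, -0.3, -1.0]
width: 55.7
```

```bash
python3 rackpose.py 3 k | egrep -- '-104|95 104|104 120|-25 25|75 95'; python3 fit.py >/dev/null
python3 - <<'E'
from fit import *
for c in('scene','top'):
    p,d=capture(c); fitsticks(c,d,[(433,-332)])
E
python3 go.py 433 -332 70 0.1; python3 go.py 433 -332 70 180.1
```

```text
top -104 -95 n 17 topz 33.4 y [-12.112  15.565] x -103.5 -95.0
top -25 25 n 189 topz 34.6 y [-16.261  16.127] x -24.9 13.9
top 75 95 n 19 topz 35.1 y [-17.712 -11.142] x 75.5 94.6
top 95 104 n 12 topz 34.3 y [-15.932 -10.187] x 95.7 101.6
scene -104 -95 n 29 topz 34.8 y [-19.119  11.363] x -103.5 -95.2
scene -25 25 n 194 topz 35.0 y [-17.731  14.003] x -24.9 24.8
scene 75 95 n 75 topz 35.8 y [-19.067  11.063] x 75.4 94.8
scene 95 104 n 17 topz 34.2 y [-17.032  14.08 ] x 95.1 100.5
scene (433, -332) c 433.0 -333.3 LxW 200.1 37.8 yaw 0.4 ztop 36.2
top (433, -332) c 434.1 -331.7 LxW 199.0 36.5 yaw 0.2 ztop 35.4
t 21.775 shift [ 7.126  2.971 10.199] turn -2.867 cur yaw -164.14 tcp [596.125 138.357 188.022] j6 2.9833383528148167 w 55.6 F [-0.338 -0.59  -0.612] T [ 0.039  0.013 -0.007]
target j6 approx -37.57895740386442 dist 8.186235905076787
t 21.775 shift [ 7.126  2.971 10.199] turn 0.275 cur yaw -164.14 tcp [596.125 138.357 188.022] j6 2.9833383528148167 w 55.6 F [-0.338 -0.59  -0.612] T [ 0.039  0.013 -0.007]
target j6 approx 142.42104259613558 dist 8.186235905076787
```

Two are seated. On to the third stick at (433,-332), keeping the tool half-turned (yaw 180°).

Call:
{"name": "carry_out", "arguments": {"commands": [[[7.12, 1, 10.2], 0.275, -1], [[7.12, 1, 10.2], 0.275, -1], [[7.12, 1, 10.2], 0.275, -1], [[7.12, 1, 10.2], 0.275, -1], [[7.12, 1, 10.2], 0.275, -1], [[7.12, 1, 10.2], 0.275, -1], [[7.12, 1, 10.2], 0.275, -1], [[7.12, 2, 10.2], 0.275, -1], [[7.12, 2.9, 10.2], 0.275, -1], [[7.12, 2.9, 10.2], 0.275, -1]]}}

```text
time: 23.02
tcp_pos: [430.2, -328.9, 67.8]
tcp_rot: [[-1.0, -0.009, -0.001], [0.0, 0.009, -1.0], [0.009, -1.0, -0.009]]
ft_force: [-0.1, -0.2, -0.6]
width: 85.7
```

Call:
{"name": "carry_out", "arguments": {"commands": [[[0, 0, 0], 0, -1], [[0, 0, 0], 0, -1]]}}

```text
time: 23.28
tcp_pos: [436.3, -332.0, 76.5]
tcp_rot: [[-1.0, 0.003, 0.003], [-0.003, -0.003, -1.0], [-0.003, -1.0, 0.003]]
ft_force: [0.4, -0.3, 0.4]
width: 85.4
```

```bash
python3 go.py 433.4 -332.4 5 180.2
```

```text
t 23.275 shift [0.078 1.788 0.006] turn -0.0 cur yaw -179.8 tcp [ 436.316 -331.962   76.517] j6 2.3653785114032173 w 85.4 F [ 0.376 -0.276  0.427] T [0.029 0.017 0.038]
target j6 approx 142.31327547565616 dist 1.1452476404958314
```

Call:
{"name": "carry_out", "arguments": {"commands": [[[0.07, 1.0, 0], 0, -1], [[0.08, 1.77, 0], 0, -1], [[0.08, 1.77, 0], 0, -1], [[0.08, 1.77, 0], 0, 1], [[0.08, 1.77, 0], 0, 1], [[0.08, 1.77, 0], 0, 1], [[0.08, 1.77, 0], 0, 1], [[0.08, 1.77, 0], 0, 1]]}}

```text
time: 24.28
tcp_pos: [432.8, -333.2, 5.4]
tcp_rot: [[-1.0, 0.003, 0.002], [-0.002, -0.003, -1.0], [-0.003, -1.0, 0.003]]
ft_force: [0.6, 0.0, 6.1]
width: 32.9
```

Call:
{"name": "carry_out", "arguments": {"commands": [[[0, -0.5, 0], 0, 1], [[0, -1.5, 0], 0, 1], [[0, -2.5, 0], 0, 1], [[0, -2.5, 0], 0, 1], [[0, -2.5, 0], 0, 1], [[0, -2.5, 0], 0, 1]]}}

```text
time: 25.02
tcp_pos: [430.0, -330.4, 100.4]
tcp_rot: [[-1.0, -0.004, 0.002], [-0.002, 0.004, -1.0], [0.004, -1.0, -0.004]]
ft_force: [-0.9, -0.4, -3.3]
width: 33.4
```

```bash
python3 feel.py l 2>/dev/null; python3 go.py 570 40 200 15.85; python3 go.py 570 40 200 195.85
```

```text
T [[-0.001 -0.132 -0.046]
 [-0.022 -0.183  0.006]
 [-0.056 -0.177 -0.028]] F [-0.254 -0.221 -3.03 ]
moment along +x-heavy axis 0.16400931461391505
scene -95 -50 median y-down tool -31.356418770776965 140
scene 50 95 median y-down tool -30.741303809569235 249
top -95 -50 median y-down tool -30.067496909684955 212
top 50 95 median y-down tool nan 0
t 25.125 shift [-3.499 -2.456 -9.269] turn 2.867 cur yaw -179.9 tcp [ 430.407 -330.732  101.059] j6 2.3610755439171034 w 33.1 F [ 0.432  0.288 -2.584] T [-0.056 -0.177 -0.028]
target j6 approx -11.835824304588982 dist 6.532965595237178
t 25.125 shift [-3.499 -2.456 -9.269] turn -0.275 cur yaw -179.9 tcp [ 430.407 -330.732  101.059] j6 2.3610755439171034 w 33.1 F [ 0.432  0.288 -2.584] T [-0.056 -0.177 -0.028]
target j6 approx 168.16417569541102 dist 6.532965595237178
```

View pics/ls.png

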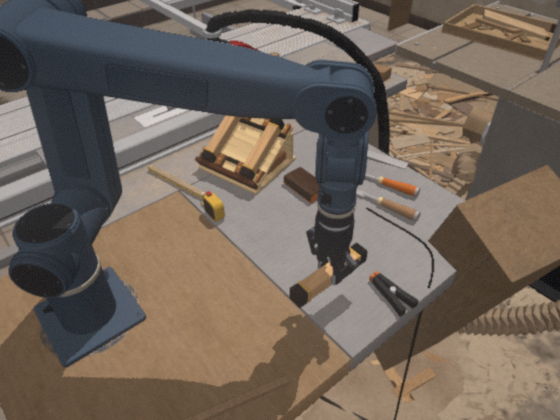

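The picture shows the third stick held level, near cap at (301,292). The moment is +0.164 N·m, so tool +x, its near end, is heavy and already faces the robot. Channel 2 needs joint 6 near 3.08–3.10 (limit 3.14), so I'll stop about 1.3° short in yaw, which still fits the channel.

```bash
python3 go.py ch 2 120 0 197.2
```

```text
p [604.  217.5 205.5]
t 25.125 shift [ -4.356  -2.583 -13.706] turn -0.298 cur yaw -179.9 tcp [ 430.407 -330.732  101.059] j6 2.3610755439171034 w 33.1 F [ 0.432  0.288 -2.584] T [-0.056 -0.177 -0.028]
target j6 approx -177.39608517740834 dist 9.351451993377138
```

Call:
{"name": "carry_out", "arguments": {"commands": [[[0, -1.2, 0], -0.15, 1], [[-0.4, -2.58, -1.0], -0.298, 1], [[-0.9, -2.58, -2.4], -0.298, 1], [[-1.35, -2.58, -3.9], -0.298, 1], [[-1.8, -2.58, -5.4], -0.298, 1], [[-2.3, -2.58, -6.9], -0.298, 1], [[-2.7, -2.58, -8.3], -0.298, 1], [[-3.1, -2.58, -9.5], -0.298, 1], [[-3.1, -2.58, -9.5], -0.298, 1]]}}

```text
time: 26.25
tcp_pos: [554.9, 52.1, 205.1]
tcp_rot: [[-0.954, -0.002, 0.301], [-0.301, 0.001, -0.954], [0.001, -1.0, -0.002]]
ft_force: [0.0, -1.3, -3.9]
width: 33.0
```

```bash
python3 go.py ch 2 120 0 197.2
```

```text
p [604.  217.5 205.5]
t 26.25 shift [-2.416 -0.007 -3.574] turn 0.005 cur yaw -162.49 tcp [554.862  52.103 205.129] j6 2.8085937689414577 w 33.0 F [ 0.031 -1.324 -3.851] T [-0.078 -0.15  -0.024]
target j6 approx -177.39608517740834 dist 2.7606727809655394
```

Call:
{"name": "carry_out", "arguments": {"commands": [[[-0.8, 0, -1.2], 0, 1], [[-1.6, 0, -2.4], 0, 1], [[-2.2, 0, -3.2], 0, 1], [[-2.42, 0, -3.57], 0, 1], [[-2.42, 0, -3.57], 0, 1], [[-2.42, 0, -3.57], 0, 1], [[-2.42, 0, -3.57], 0, 1]]}}

```text
time: 27.12
tcp_pos: [605.1, 211.8, 206.9]
tcp_rot: [[-0.956, 0.0, 0.293], [-0.293, -0.001, -0.956], [0.0, -1.0, 0.001]]
ft_force: [0.0, -0.5, -3.6]
width: 33.4
```

```bash
python3 go.py ch 2 15 0 197
```

```text
p [604.  217.5 100.5]
t 27.125 shift [-0.016  2.659 -0.146] turn 0.001 cur yaw -162.94 tcp [605.085 211.779 206.859] j6 3.076139694032125 w 33.4 F [ 0.018 -0.525 -3.613] T [ 0.023 -0.142 -0.034]
target j6 approx -177.19608517740835 dist 1.7042963565529192
```

Call:
{"name": "carry_out", "arguments": {"commands": [[[-0.02, 0.4, -0.15], 0, 1], [[-0.02, 0.6, -0.15], 0, 1], [[-0.02, 0.6, -0.15], 0, 1]]}}

```text
time: 27.5
tcp_pos: [602.9, 219.1, 180.4]
tcp_rot: [[-0.955, -0.004, 0.295], [-0.295, -0.001, -0.955], [0.004, -1.0, -0.0]]
ft_force: [-0.1, -0.3, -3.7]
width: 33.1
```

```bash
python3 go.py ch 2 15 0 197
```

```text
p [604.  217.5 100.5]
t 27.5 shift [-0.022  1.997  0.046] turn 0.003 cur yaw -162.82 tcp [602.913 219.076 180.368] j6 3.0858178882286866 w 33.1 F [-0.132 -0.259 -3.691] T [ 0.075 -0.193  0.031]
target j6 approx -177.19608517740835 dist 1.278261547698012
```

Good. Lowering with the same profile.

Call:
{"name": "carry_out", "arguments": {"commands": [[[-0.02, 0.4, 0.04], 0.003, 1], [[-0.02, 0.8, 0.04], 0.003, 1], [[-0.02, 1.0, 0.04], 0.003, 1], [[-0.02, 1.2, 0.04], 0.003, 1], [[-0.02, 1.35, 0.04], 0.003, 1], [[-0.02, 1.5, 0.04], 0.003, 1], [[-0.02, 1.65, 0.04], 0.003, 1], [[-0.02, 1.8, 0.04], 0.003, 1], [[-0.02, 1.97, 0.04], 0.003, 1], [[-0.02, 1.97, 0.04], 0.003, 1]]}}

```text
time: 28.75
tcp_pos: [605.8, 218.3, 103.3]
tcp_rot: [[-0.956, 0.001, 0.293], [-0.293, 0.0, -0.956], [-0.001, -1.0, -0.0]]
ft_force: [-1.5, -0.2, -0.2]
width: 33.1
```

```bash
python3 rackpose.py 2 m; python3 go.py ch 2 10 -5 197
```

```text
top -104 -95 n 6 topz 22.7 y [-21.597  26.606] x -103.5 -97.9
top -75 -50 n 146 topz 54.6 y [-17.819  14.924] x -74.8 -50.3
top -50 -25 n 155 topz 50.8 y [-16.603  15.408] x -49.7 -25.1
top -25 25 n 276 topz 46.0 y [-16.743  14.908] x -24.9 24.9
top 75 95 n 8 topz 31.9 y [-13.36   -9.204] x 81.5 93.7
top 95 104 n 19 topz 31.3 y [-15.063  -5.346] x 95.6 103.8
top 104 120 n 44 topz 30.1 y [-15.138  -0.863] x 104.4 119.9
scene -95 -75 n 39 topz 43.2 y [-20.082  11.487] x -79.9 -75.0
scene -75 -50 n 134 topz 53.9 y [-20.939  14.697] x -74.8 -50.1
scene -50 -25 n 117 topz 50.3 y [-20.22   13.283] x -49.8 -25.1
scene -25 25 n 261 topz 45.5 y [-25.596  22.634] x -24.7 24.9
scene 25 50 n 82 topz 48.2 y [-29.28   23.269] x 25.1 49.0
scene 95 104 n 8 topz 31.8 y [-12.469   3.008] x 98.4 103.9
scene 104 120 n 47 topz 31.2 y [-15.45  13.75] x 104.4 120.0
p [599.835 216.317  93.   ]
t 28.85 shift [0.155 0.258 0.002] turn 0.0 cur yaw -163.0 tcp [605.746 218.228 103.312] j6 3.0864615985767117 w 32.8 F [-1.002  1.344 -1.454] T [ 0.069 -0.172  0.011]
target j6 approx -177.16925630712944 dist 0.19262527677211164
```

View pics/ms.png

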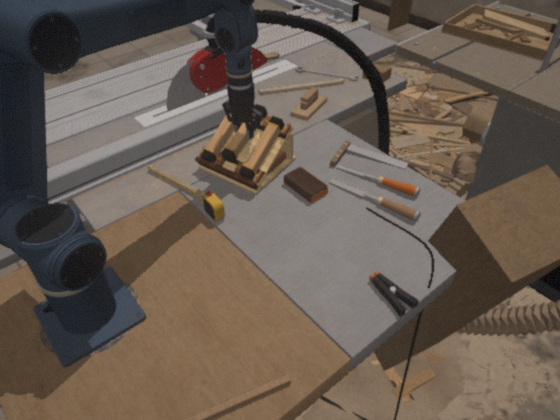

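The stick is between the two others at (237,148), tilted and centred. Press and slide.

Call:
{"name": "carry_out", "arguments": {"commands": [[[0.02, 0.12, 0], 0, 1], [[0.05, 0.22, 0], 0, 1], [[0.09, 0.28, 0], 0, 1], [[0.18, 0.33, 0], 0, 1], [[0.27, 0.38, 0], 0, 1], [[0.36, 0.43, 0], 0, 1], [[0.42, 0.46, 0], 0, 1], [[0.42, 0.46, 0], 0, 1]]}}

```text
time: 29.85
tcp_pos: [592.1, 213.7, 88.0]
tcp_rot: [[-0.956, 0.007, 0.292], [-0.292, 0.002, -0.956], [-0.007, -1.0, 0.001]]
ft_force: [-0.4, -1.0, 6.5]
width: 33.1
```

```bash
python3 rackpose.py 2 n; python3 go.py ch 2 10 -5 197
```

```text
top -104 -95 n 7 topz 32.4 y [-15.397   9.959] x -103.2 -95.2
top -95 -75 n 110 topz 38.9 y [-18.356  14.734] x -95.0 -75.3
top -75 -50 n 132 topz 37.4 y [-17.63   13.606] x -75.0 -50.3
top -50 -25 n 137 topz 37.4 y [-16.207  13.819] x -49.5 -25.1
top -25 25 n 137 topz 36.8 y [-29.085  14.671] x -24.8 18.0
top 50 75 n 8 topz 32.5 y [-15.242 -11.68 ] x 63.1 74.8
top 75 95 n 43 topz 35.5 y [-16.412  -2.829] x 76.0 94.5
top 95 104 n 29 topz 34.4 y [-15.43   -1.426] x 95.2 103.6
scene -104 -95 n 23 topz 35.6 y [-19.612  10.56 ] x -99.1 -95.0
scene -95 -75 n 83 topz 38.8 y [-19.215  11.979] x -94.7 -75.5
scene -75 -50 n 104 topz 37.4 y [-20.263  14.052] x -74.9 -50.1
scene -50 -25 n 99 topz 36.8 y [-19.737  13.712] x -49.7 -25.0
scene -25 25 n 251 topz 38.7 y [-27.41   26.005] x -24.8 24.6
scene 25 50 n 17 topz 54.7 y [-29.565  16.943] x 25.3 47.1
scene 75 95 n 62 topz 35.7 y [-17.903  12.154] x 75.4 94.9
scene 95 104 n 21 topz 35.1 y [-15.855  15.335] x 95.1 101.2
p [599.835 216.317  93.   ]
t 29.95 shift [-0.206 -0.124 -0.005] turn -0.0 cur yaw -163.0 tcp [592.059 213.737  87.997] j6 3.0850406848947927 w 33.1 F [-0.54  -0.17   5.777] T [ 0.076 -0.772 -0.072]
target j6 approx -177.16925630712944 dist 0.15358618157201998
```

Call:
{"name": "carry_out", "arguments": {"commands": [[[0.03, 0.08, 0], 0, 1], [[0.08, 0.12, 0], 0, 1], [[0.14, 0.16, 0], 0, 1], [[0.2, 0.19, 0], 0, 1], [[0.2, 0.19, 0], 0, 1]]}}

```text
time: 30.58
tcp_pos: [591.9, 213.5, 86.2]
tcp_rot: [[-0.956, 0.024, 0.292], [-0.292, 0.007, -0.956], [-0.025, -1.0, 0.0]]
ft_force: [10.4, 3.6, 12.7]
width: 33.3
```

```bash
python3 rackpose.py 2 o| egrep -- '-104|95 104|104 120|-25 25|75 95'; python3 go.py ch 2 10 -5 197
```

```text
top -104 -95 n 12 topz 34.3 y [-14.123  10.959] x -98.1 -95.3
top -25 25 n 108 topz 35.6 y [-28.799  14.869] x -24.9 17.7
top 75 95 n 53 topz 35.7 y [-15.868  -2.105] x 75.6 94.7
top 95 104 n 24 topz 33.5 y [-15.521  -2.48 ] x 95.4 102.5
scene -104 -95 n 27 topz 32.9 y [-16.185  12.294] x -99.5 -95.2
scene -25 25 n 247 topz 37.7 y [-27.905  23.033] x -24.9 25.0
scene 75 95 n 68 topz 36.4 y [-16.097  10.718] x 76.0 95.0
scene 95 104 n 17 topz 35.5 y [-16.441  12.945] x 95.4 100.9
p [599.835 216.317  93.   ]
t 30.675 shift [-0.215 -0.166 -0.009] turn -0.001 cur yaw -163.04 tcp [591.874 213.498  86.14 ] j6 3.0847554890930016 w 33.5 F [ 9.802  2.38  13.353] T [ 0.65  -1.747 -0.136]
target j6 approx -177.16925630712944 dist 0.17408347821762366
```

At the stop (10 N, upper end at 100.9). Release and lift straight up before moving away.

Call:
{"name": "carry_out", "arguments": {"commands": [[[0.14, 0.1, 0], 0, -0.3], [[0.12, 0.0, 0], 0, -0.3], [[0.12, 0.0, 0], 0, -0.3], [[0.12, -0.7, 0], 0, -0.3], [[0.12, -1.7, 0], 0, -0.3], [[0.12, -2.9, 0], 0, -0.3], [[1.5, -3.5, 0], 0, -0.3], [[2.5, -3.5, 2], 0, -0.3], [[2.5, -3.5, 4], 0, -0.3], [[2.5, -3.5, 5], 0, -0.3]]}}

```text
time: 31.92
tcp_pos: [539.4, 8.2, 217.4]
tcp_rot: [[-0.956, -0.0, 0.294], [-0.294, 0.0, -0.956], [0.0, -1.0, -0.0]]
ft_force: [1.3, -0.4, -0.1]
width: 55.7
```

```bash
for k in 1 2 3; do echo ch$k; python3 rackpose.py $k p$k | egrep -- '-104|95 104|104 120|-25 25|75 95|-95 '; done
python3 - <<'E'
import cv2
a=cv2.imread('pics/p3t.png')[100:240,100:260]; b=cv2.imread('pics/p3s.png')[70:210,170:330]
cv2.imwrite('pics/pz.png',cv2.resize(cv2.hconcat([a,b]),None,fx=2.5,fy=2.5,interpolation=cv2.INTER_CUBIC))
E
```

```text
ch1
top -104 -95 n 17 topz 32.7 y [-13.625  10.035] x -103.8 -95.6
top -95 -75 n 110 topz 34.8 y [-17.356  15.274] x -94.9 -75.0
top -25 25 n 272 topz 34.8 y [-16.48   14.409] x -24.6 24.8
top 75 95 n 123 topz 35.4 y [-16.915  15.772] x 75.1 94.8
top 95 104 n 57 topz 34.2 y [-17.556  14.41 ] x 95.2 102.5
scene -104 -95 n 20 topz 33.3 y [-16.074   9.587] x -102.3 -95.2
scene -95 -75 n 77 topz 35.5 y [-18.683  13.086] x -94.9 -75.2
scene -25 25 n 178 topz 34.7 y [-20.369  12.483] x -24.8 24.8
scene 75 95 n 75 topz 35.9 y [-22.88   14.012] x 75.5 94.9
scene 95 104 n 14 topz 35.4 y [-22.23   10.259] x 95.3 99.6
ch2
top -104 -95 n 11 topz 32.4 y [-16.962  13.288] x -102.7 -95.2
top -95 -75 n 113 topz 34.8 y [-18.038  14.348] x -95.0 -75.1
top -25 25 n 270 topz 34.6 y [-15.935  15.366] x -25.0 24.9
top 75 95 n 123 topz 36.3 y [-15.524  17.48 ] x 75.1 94.8
top 95 104 n 58 topz 34.4 y [-14.677  17.278] x 95.3 103.2
scene -104 -95 n 22 topz 32.3 y [-20.772  12.434] x -99.3 -95.6
scene -95 -75 n 81 topz 35.7 y [-20.885  13.422] x -94.7 -75.0
scene -25 25 n 186 topz 34.6 y [-18.954  14.165] x -24.9 24.8
ch3
top -25 25 n 99 topz 34.7 y [-1.139 16.582] x -23.0 24.8
top 75 95 n 122 topz 35.7 y [-16.232  16.433] x 75.0 94.8
top 95 104 n 54 topz 34.5 y [-15.781  14.099] x 95.0 102.4
scene -104 -95 n 29 topz 34.5 y [-17.137  12.151] x -103.5 -95.1
scene -95 -75 n 83 topz 35.2 y [-18.421  13.456] x -95.0 -75.0
scene -25 25 n 191 topz 35.4 y [-18.452  12.902] x -25.0 24.7
```

View pics/pz.png

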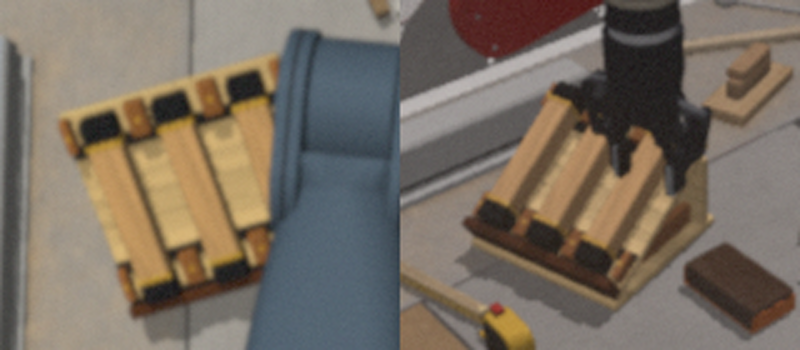

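View pics/p3t.png

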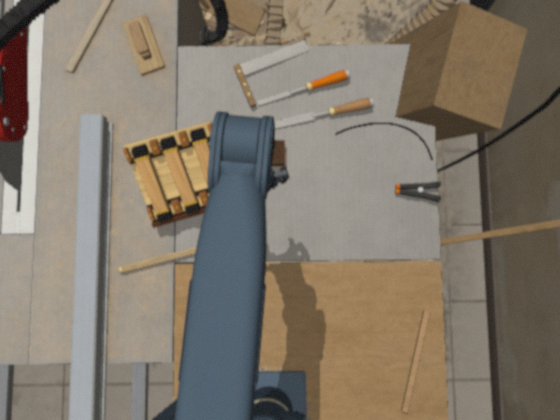

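All three sticks are in the rack. Moving the arm clear for an unobstructed comparison of the upper ends.

Call:
{"name": "carry_out", "arguments": {"commands": [[[0, -0.5, 2], 0, -0.3], [[0, -0.5, 4], 0, -0.3], [[0, -0.5, 5], 0, -0.3], [[0, -0.5, 5.5], 0, -0.3], [[0, -0.5, 5.5], 0, -0.3], [[0, -0.5, 5.5], 0, -0.3]]}}

```text
time: 32.98
tcp_pos: [604.4, -198.9, 237.6]
tcp_rot: [[-0.956, -0.001, 0.295], [-0.295, 0.001, -0.956], [0.0, -1.0, -0.001]]
ft_force: [-0.0, -0.0, -0.3]
width: 55.4
```

Run:
```python
from h import *
from go import O,RY
y=np.radians(RY);s=np.radians(30)
X=np.array([np.cos(y)*np.cos(s),np.sin(y)*np.cos(s),np.sin(s)]);Y=np.array([-np.sin(y),np.cos(y),0]);Z=np.cross(X,Y)
old={c:np.load(c+'_p.npy') for c in('top','scene')}
acc={}
for i in range(4):
  for cam in('top','scene'):
    p,d=snap(cam,f'q{i}{cam[0]}.png'); Q=(world(cam,d)-O)@np.c_[X,Y,Z]
    for k,yc in((1,74),(2,0),(3,-74)):
        a=Q[(np.abs(Q[...,1]-yc)<14)&(np.abs(Q[...,2]-35)<3.5)&(np.abs(Q[...,0])<125)]
        lo=Q[(np.abs(Q[...,1]-yc)<14)&(np.abs(Q[...,2]-27)<5)&(Q[...,0]<-90)&(Q[...,0]>-112)]
        c=[a[(a[:,0]>x0)&(a[:,0]<x0+40)] for x0 in(-90,50)]
        acc.setdefault((cam,k),[]).append([np.percentile(a[:,0],.5),np.percentile(a[:,0],99.5),np.median(lo[:,0]) if len(lo) else 0,len(lo),np.median(c[0][:,2]),np.median(c[1][:,2])])
for k,v in sorted(acc.items()): print(k,np.mean(v,0))
for n in ('tape_measure','spring_clamp','sanding_block','folding_rule'):
    print(n,[(np.round(o['location']),round(o['confidence'],2)) for o in finder.look_for('top',n)][:2])
print(r.read_state()['time'])
```

```text
('scene', 1) [-97.534  97.661 -98.84   11.5    35.011  35.011]
('scene', 2) [-97.916  98.532 -98.767  13.25   35.205  35.28 ]
('scene', 3) [ -98.515   98.122 -100.414   13.25    35.275   35.338]
('top', 1) [ -95.792  100.895 -103.134   11.      34.827   34.859]
('top', 2) [ -95.68   100.645 -101.784   12.25    34.774   34.789]
('top', 3) [ -96.289  100.408 -103.379   11.75    34.676   34.832]
tape_measure [(array([401.,  95.,  58.]), 0.73)]
spring_clamp [(array([ 566., -401.,   23.]), 0.93)]
sanding_block [(array([659.,   9.,  33.]), 0.95)]
folding_rule [(array([390., 280.,  24.]), 0.79)]
33.575
```

View pics/q3t.png

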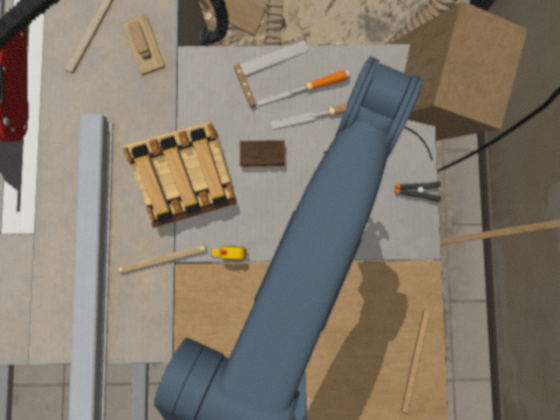

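View pics/q3s.png

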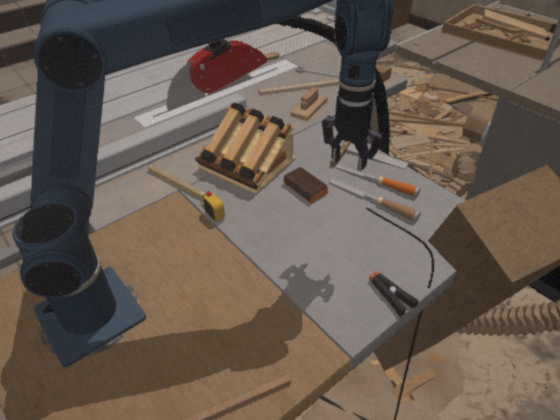

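Both views show the sticks flat in the three channels (top view (150,185), (178,178), (207,170)). All three lie within about 1 mm of the same position along the slope, and the bystanders have not moved. The arm is clear and still, so I'll hand the job in.

Run:
```python
from h import *
print(r.job_done(), r.read_state()['time'])
```

```text
the job is handed in; nothing more can be done
the job is handed in; nothing more can be done
```

All three sticks are in the rack, one to a channel, heavy end down the slope, and the job was handed in at about 34 s of the 72 s allowed.

**Feeling for the heavy end:** I lifted each stick by its middle. The wrist moment was 0.175, 0.167 and 0.164 N·m, with the stick hanging level each time, so the heavy end was clear.

| Stick (first seen at x, y in mm) | Channel | Heavy end before moving |
|---|---|---|
| (470, −82) | 1, left | nearer the robot |
| (626, −243) | 3, right | farther from the robot, so I turned it round |
| (433, −332) | 2, middle | nearer the robot |

**Placing:** I lowered each stick onto the slope, where it pivoted in the grip until it lay flat. I then slid it down until the foot stop pushed back with about 10 N, and released it.

**Last checks:**
- **Seating:** from both cameras, all three lie flat on the rests (tops about 35 mm above them) and line up along the slope to about 1 mm.
- **Other items:** the tape measure, clamp, sanding block and folding rule look unmoved in the pictures.
- **Arm:** it stood clear of everything when I handed in.

**Disagreements:**
- The two cameras disagreed by 2–3 mm on position along the slope, which is about their calibration error. I relied on the 10 N contact for seating.
- The middle stick was set in with the gripper 1.3° off the channel's direction, to keep the last joint inside its range.
- I first turned the (626, −243) stick towards channel 2. That would have passed the last joint's limit, so I turned it back and used channel 3.

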